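# Find the hidden catch and open the corkscrew hatch

## Task

The corkscrew hatch in the top of the wooden tasting station is held shut by a hidden catch: one of the four flush cork discs along the front of the top is its button, the other three are solid. Feel across the discs with the fingertips, pressing gently, and push in the one that gives until the hatch springs ajar; then push the hatch back with the fingers until it rests fully open, and move clear. Grasp and lift nothing, and leave the bottles, the cup, the stopper and the other things standing where they are.

Things in the scene. Friction and masses are not known exactly. Their poses are not given: they have to be found in the camera images.
- station: Wooden tasting station fixed to the table, 210 mm (x) by 360 mm (y), 60 mm high; its flat top is 60 mm above the table. Origin: centre of its underside. Its -x side is the front (towards the robot), with the row of four cork discs 62 mm in front of the centre, at y = -120, -40, 40 and 120 mm; the hatch lies behind them. A cup and a stopper stand on the top at the left (+y) and right (-y) of the hatch.
- disc0 (a point): Centre of the top face of a cork disc, round, 46 mm across, set in a 50 mm round hole in the front strip of the station's top, its face 2 mm below the top surface. The four discs (disc0 to disc3) lie in a row 80 mm apart and look the same; one of them, a different one each time, is the button of the catch, the other three are solid.
- disc1 (a point): Centre of the top face of a cork disc, round, 46 mm across, set in a 50 mm round hole in the front strip of the station's top, its face 2 mm below the top surface. The four discs (disc0 to disc3) lie in a row 80 mm apart and look the same; one of them, a different one each time, is the button of the catch, the other three are solid.
- disc2 (a point): Centre of the top face of a cork disc, round, 46 mm across, set in a 50 mm round hole in the front strip of the station's top, its face 2 mm below the top surface. The four discs (disc0 to disc3) lie in a row 80 mm apart and look the same; one of them, a different one each time, is the button of the catch, the other three are solid.
- disc3 (a point): Centre of the top face of a cork disc, round, 46 mm across, set in a 50 mm round hole in the front strip of the station's top, its face 2 mm below the top surface. The four discs (disc0 to disc3) lie in a row 80 mm apart and look the same; one of them, a different one each time, is the button of the catch, the other three are solid.
- catch (a joint): How far the button disc is pressed in, in m: 0 out, 0.006 fully in. It starts out. A spring pushes it back out: it begins to give at about 2.4 N and is fully in at about 6 N. By 0.004 it has freed the hatch, and the disc may then be let go.
- hatch (a joint): Opening angle of the hatch, rad: 0 shut and flush with the top, 2.2 fully open, leaning back against its stop. Hinged along its back edge, damped, easy to turn. When freed it springs to about 1.1 by itself (front edge about 62 mm above the station's top) and rests there. Pushed past upright (to 1.85 or more) it falls gently back to 2.2 by itself and stays open.
- hatch_hinge (a point): Middle of the hatch's hinge line, at the height of the station's top, 77.5 mm behind the station's centre. The hinge line runs along the station's y.
- hatch_edge (a point): Middle of the front edge of the hatch, on its upper face, 70 mm from the hinge line; it moves with the hatch. The hatch is a wooden flap 70 mm front to back, 160 mm wide, 10 mm thick, about 0.09 kg. On its underside, near the right (-y) end of the front edge, a steel catch plate hangs 12 mm down. When it is open, an ejector pin stands 9 mm above the top near the hinge, 60 mm left (+y) of the middle.
- bottle_a: Bystander: dark full wine bottle, 300 mm high, 74 mm across, standing on the table at the left. Origin: centre of its underside.
- bottle_b: Bystander: amber full wine bottle, 290 mm high, 76 mm across, standing on the table at the right. Origin: centre of its underside.
- cup: Bystander: steel tasting cup, 60 mm high, 60 mm across, standing on the station's top left (+y) of the hatch. Origin: centre of its underside.
- stopper: Bystander: brass bottle stopper, 50 mm high, 34 mm across, standing on the station's top right (-y) of the hatch. Origin: centre of its underside.
- cork1: Bystander: loose cork, 45 mm high, 24 mm across, standing on the table in front of the station. Origin: centre of its underside.
- tin: Bystander: flat tin, 30 mm high, 70 mm across, on the table in front of the station. Origin: centre of its underside.
- labels: Bystander: stack of labels 70 by 100 by 22 mm on the table at the right. Origin: centre of its underside.

How it is judged (in metres and radians):
On the way:
1. the button disc is pressed in (over 2 mm) (value of joint catch above 0.002 m), for 0.05 s.
At the end, for the whole second after the job is handed in: The hatch rests fully open (over 2.0 of 2.2 rad), the button disc is back out (within 1.5 mm), and all bystanders stand within 30 mm of where they were, upright (value of joint hatch above 2 rad and velocity of joint hatch between -0.1 and 0.1 rad/s and value of joint catch below 0.0015 m and distance of each of bottle_a, bottle_b, cup, stopper, cork1, tin, labels from where it was at the start of the episode below 0.03 m and angle between each of bottle_a, bottle_b, cup, stopper, cork1, tin, labels's own z axis and vertical below 0.2 rad); the robot touches nothing.
It fails at once if a bystander is moved by more than 30 mm, lifted or knocked over (distance of any of bottle_a, bottle_b, cup, stopper, cork1, tin, labels from where it was at the start of the episode above 0.03 m or angle between any of bottle_a, bottle_b, cup, stopper, cork1, tin, labels's own z axis and vertical above 0.5 rad).
It fails at once if the fingers press on something with more than 60 N (contact force between the fingers and anything else above 60 N).
It also fails if it takes over 54 s, if anything falls off the work surface, if the arm or the gripper's body presses on something with over 40 N, if the wrist force passes 120 N, or if a joint passes its speed limit or range.

## Robot

A 6-joint arm with a two-finger parallel gripper is mounted at the origin on the work surface. World frame = base frame: x ahead of the robot, y to its left, z up, the work surface at z = 0. Lengths are in m, angles in degrees, forces in N, time in s.
With the tool pointing down it reaches from about 0.4 to 0.825 m from the base axis. Payload 7 kg.
Tool frame: the origin (TCP) lies at the very end of the fingers, on their centre line; the grasp point (between the pads) lies 19 mm behind it; y points along the fingers, x is the direction in which the jaws open and shut, and the axes are right-handed (so a half turn about y gives the same grasp; the last joint's range is limited). The gripper opens to 88 mm and grips with 3 to 60 N. Pads are 19 mm wide; open, the fingers measure 130 mm over their backs; the gripper's body (78 mm by 193 mm) begins 47 mm behind the grasp point.
Start: joints at [92.939, 20.546, 0.682, 0, -70.136, -16.507], TCP at [0.158, 0.656, 0.227] pointing down, gripper open.
Joint ranges: [-176.03, 176.03], [-82.01, 121.73], [-58.28, 71.71], [-173.87, 95.51], [-174.79, -0.11], [-173.66, 173.66]. Speed limits (degrees/s): [136.94, 136.94, 172.46, 180, 180, 180].

## Interface

Orientations are given as [roll, pitch, yaw] about the fixed x, y, z axes, in that order (R = Rz(yaw) Ry(pitch) Rx(roll)).
In Python, from plant import ctrl gives the robot as it stands.
- The arm moves only by the shell command python3 -m crank 'ROWS'. ROWS is JSON, a list that holds one entry, the list of rows, each a list of 5 numbers: the closure, from -1 (fully open) to 1 (shut), then the shift along the tool's x, y, z in mm, then the turn about the tool's y in rad. In form: [[[claw, x, y, z, turn], ...]]. A call has 1 to 12 rows; each row is the pose to reach, as a shift and turn from the pose commanded when the call began, along the tool's axes at that moment; what a row does not reach only later rows make up. A row lasts 1/8 s, in which the tool goes at most 62.5 mm and 10.7 degrees, less where a joint would pass 70% of its speed; a pose out of reach is approached as far as the arm can. A call with a gripper value outside its range is refused whole. The fingers move at their own pace and stop on an object; the grip force is fixed at half the most. Time passes only in rows, so rows that repeat a pose let the fingers close. It gives the time, the measured TCP pose, the force and the opening at its end, in the units of the state.
- ctrl.get_obs(): the state, without advancing time (a new reading comes with each control period).
- ctrl.snapshot(name): name is "side" or "top"; returns the picture (420x560x3 uint8, red, green, blue); there is no depth.
- ctrl.camera_model(name): a dict with "fx", "fy", "cx", "cy" (pixels), "dist_coeffs" ([k1, k2, p1, p2, k3] as OpenCV has them; the pictures are not rectified), "origin" and "orientation" of the camera in the world. Camera axes: x right, y down, z forward; pixel columns grow to the right and rows downward; lengths in m; the calibration is good to about 2 mm. A picture is of the moment at which its call begins. camera_model takes no time and is no camera call.
- ctrl.close_job(): hands the job in, once; it reports no verdict.
Trained networks look in the newest picture that a camera, given by its name, has taken for a name from the list of things; names that differ only in an ending like _2 or _b are one class to them, and where a whole thing is asked for, a point or a joint stands for the part that bears it (a point fixed in the world has none). Each returns a list of dicts, best first, with "confidence" (0 to 1); they miss things now and then, are a little off and sometimes report something else, mostly with a low value. They report only what shows in the picture. A call takes as long as a camera call.
- ctrl.find_in(camera, name): "extent" ([left, top, width, height] in pixels, round what is visible of it).
The state is a dict: "clock": time; "joint_pos": joint angles; "qvel": joint speeds; "tau": joint torques, N m; "tool_pos": TCP position; "orientation": TCP orientation; "force": force on the tool from outside, world axes, zero at the start; "moment": the same for the moment, N m; "opening": finger opening in m.
Only numpy, scipy, OpenCV 4.12 (cv2) and the standard library are available. Lean on these libraries where they do the work, as an engineer would, in place of code of your own. Each camera call takes 0.05 s, during which the arm holds its last target.

## Working session

There is one attempt and no reset: what is moved stays moved. The work goes in short steps, Python scripts to look and compute and a shell command to move; the robot and the scene stay as the last step left them, time stands still between calls to the robot, and variables do not carry over. Pictures are saved under pics/ and viewed, and the job is handed in when it is done.

```bash
ls; mkdir -p pics; python3 - <<'E'
from plant import ctrl
import cv2
print(ctrl.get_obs())
for n in("side","top"):
    im=ctrl.snapshot(n); cv2.imwrite(f"pics/{n}0.png",im[:,:,::-1]); print(n,ctrl.camera_model(n))
E
```

```text
pics
{'clock': 0.0, 'joint_pos': array([ 9.29397847e+01,  2.05884519e+01,  6.31284193e-01, -1.98768242e-02,
       -7.01349744e+01, -1.65059199e+01]), 'qvel': array([-0.04892829, -0.02367   ,  0.0321106 ,  0.10398497, -0.08713424,
        0.12822964]), 'tau': array([ 1.17076328e-03, -5.82722104e+01,  2.93057531e+01,  6.99724495e+00,
        7.05740356e-03, -1.55809826e-04]), 'tool_pos': array([0.15825831, 0.65566304, 0.22563821]), 'orientation': array([-8.99917340e+01, -9.36542061e-02, -1.03572911e+02]), 'force': array([ 0.69945214,  0.42675531, -0.51205146]), 'moment': array([-0.05437788,  0.01216378,  0.00536752]), 'opening': 0.087365421257606}
side {'fx': 400.6722480957122, 'fy': 400.6722480957122, 'cx': 280.7956473131464, 'cy': 207.68638860530783, 'dist_coeffs': array([0.00518806, 0.        , 0.        , 0.        , 0.        ]), 'origin': array([-0.10957411, -0.53214509,  0.88266225]), 'orientation': array([-135.09102386,    0.53645932,  -49.57185733])}
top {'fx': 387.17815351394864, 'fy': 387.17815351394864, 'cx': 277.92983379470786, 'cy': 206.73517576197762, 'dist_coeffs': array([0.0320438, 0.       , 0.       , 0.       , 0.       ]), 'origin': array([ 0.25717096, -0.00147028,  1.20951855]), 'orientation': array([-169.79453037,   -0.51503822,  -89.22435734])}
```

View pics/side0.png

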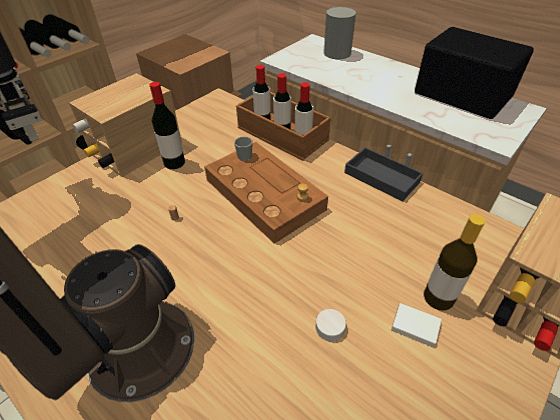

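View pics/top0.png

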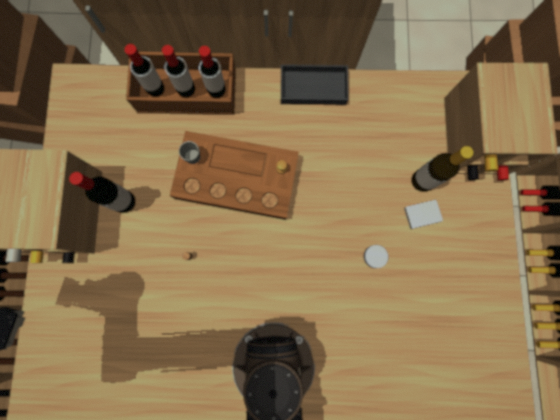

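```bash
python3 - <<'E'
from plant import ctrl
for c in("top",):
  for n in("station","disc0","cup","stopper","bottle_a","cork1","tin","labels","hatch"):
    print(c,n,[(([round(v) for v in d["extent"]]),round(d["confidence"],2)) for d in ctrl.find_in(c,n)][:6])
E
```

```text
top station [([171, 131, 125, 88], 0.81), ([210, 143, 54, 30], 0.47)]
top disc0 [([168, 131, 130, 90], 0.94)]
top cup [([177, 141, 23, 22], 0.61)]
top stopper []
top bottle_a [([412, 146, 61, 42], 0.87), ([168, 128, 128, 93], 0.63), ([402, 197, 40, 34], 0.56)]
top cork1 [([181, 248, 12, 11], 0.61), ([211, 146, 54, 27], 0.24)]
top tin [([366, 243, 24, 25], 0.83)]
top labels [([403, 197, 40, 33], 0.94), ([168, 134, 126, 86], 0.67)]
top hatch [([169, 132, 129, 87], 0.36)]
```

The top view shows the four discs at about (193,186), (218,190), (244,196) and (270,201). The hatch is near (238,159), the cup at (189,152), the stopper at (282,167), and bottle_a at the left around (120,200). The arm is out of the way. Next I'll refine these and fit the station pose from both cameras.

```bash
python3 - <<'E'
import cv2
a=cv2.imread("pics/top0.png")[120:230,160:310]; cv2.imwrite("pics/topz.png",cv2.resize(a,None,fx=5,fy=5,interpolation=cv2.INTER_CUBIC))
a=cv2.imread("pics/side0.png")[130:245,195:340]; cv2.imwrite("pics/sidez.png",cv2.resize(a,None,fx=5,fy=5,interpolation=cv2.INTER_CUBIC))
E
```

```text
(no output)
```

View pics/topz.png

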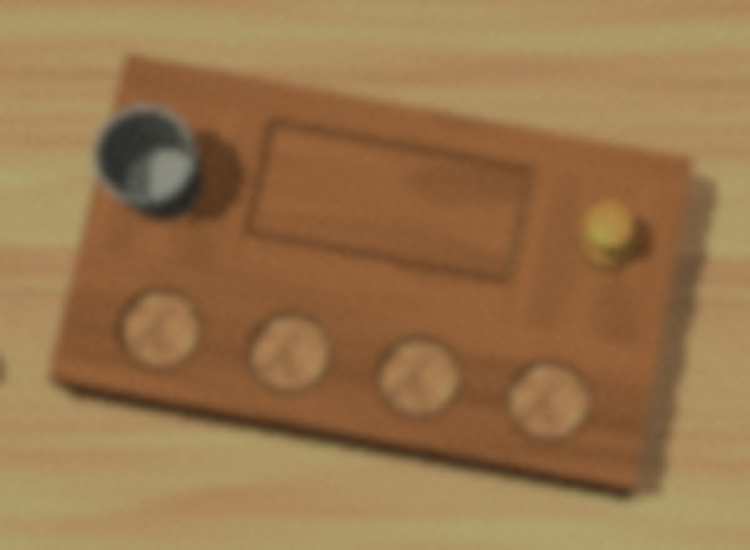

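View pics/sidez.png

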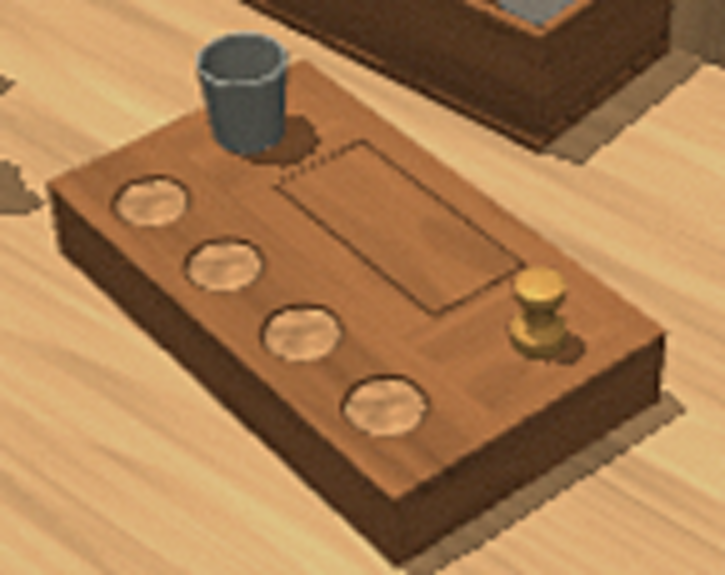

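```bash
cat > h.py <<'E'
import numpy as np,cv2
from scipy.spatial.transform import Rotation as R
def cam(ctrl,n):
    m=ctrl.camera_model(n); K=np.array([[m["fx"],0,m["cx"]],[0,m["fy"],m["cy"]],[0,0,1]])
    Rw=R.from_euler("xyz",m["orientation"],degrees=True).as_matrix()
    return K,m["dist_coeffs"],Rw,m["origin"]
def proj(c,P):
    K,d,Rw,o=c; r,_=cv2.Rodrigues(Rw.T); return cv2.projectPoints(np.float64(P).reshape(-1,3),r,-Rw.T@o,K,d)[0].reshape(-1,2)
def back(c,uv,z):
    K,d,Rw,o=c; n=cv2.undistortPoints(np.float64(uv).reshape(-1,1,2),K,d).reshape(-1,2)
    v=np.c_[n,np.ones(len(n))]@Rw.T; return o+v*((z-o[2])/v[:,2])[:,None]
E
cat > fit.py <<'E'
from plant import ctrl
from h import *
from scipy.optimize import least_squares
ct,cs=cam(ctrl,"top"),cam(ctrl,"side")
D=[(-.062,y,.058) for y in(.12,.04,-.04,-.12)]
C=[(.105,.18,.06),(.105,-.18,.06),(-.105,-.18,.06),(-.105,.18,.06)]
H=[(.0775,.08,.06),(.0775,-.08,.06),(.0075,-.08,.06),(.0075,.08,.06)]
L=np.array(D+C+H)
f=lambda a,o:np.array(o)+(np.array(a)+.5)/5-.5
T=f([(160,327),(289,352),(419,376),(548,400),(128,57),(691,158),(632,488),(55,376),(272,121),(530,168),(510,280),(247,231)],(160,120))
S=f([(150,201),(224,265),(301,333),(385,405),(303,60),(663,332),(397,497),(50,186),(363,140),(524,266),(435,313),(276,186)],(195,130))
def W(p): return np.c_[(R.from_euler("z",p[2]).as_matrix()[:2,:2]@L[:,:2].T).T+p[:2],L[:,2]]
for nm,u in(("top",1,),("side",2),("both",3)):
    fn=lambda p:np.r_[((proj(ct,W(p))-T) if u&1 else np.zeros((0,2))).ravel(),((proj(cs,W(p))-S) if u&2 else np.zeros((0,2))).ravel()]
    r=least_squares(fn,[.6,.1,-.1],x_scale=[.1,.1,.1]); print(nm,r.x,np.degrees(r.x[2]),"rms",np.sqrt(np.mean(r.fun**2)),np.abs(r.fun).max())
print(W(r.x)[:4].round(4).tolist(),W(r.x)[8:].round(4).tolist())
o=ctrl.get_obs(); print(o["tool_pos"],R.from_euler("xyz",o["orientation"],degrees=True).as_matrix().round(3))
E
python3 fit.py
```

```text
top [ 0.56766254  0.12468501 -0.17198455] -9.853988868466274 rms 0.5138141140080142 1.5400596085689529
side [ 0.56679441  0.12588364 -0.17307739] -9.916604175088821 rms 0.43705187304546966 0.985880493661881
both [ 0.56719129  0.12524303 -0.17261862] -9.890318546419085 rms 0.5068426765548559 1.7488450578363484
[[0.5267, 0.2541, 0.058], [0.513, 0.1753, 0.058], [0.4992, 0.0965, 0.058], [0.4855, 0.0177, 0.058]] [[0.6573, 0.1907, 0.06], [0.6298, 0.0331, 0.06], [0.5608, 0.0451, 0.06], [0.5883, 0.2028, 0.06]]
[0.15837211 0.6561332  0.22657088] [[-0.235 -0.     0.972]
 [-0.972  0.    -0.235]
 [-0.    -1.    -0.   ]]
```

```bash
cat > loc.py <<'E'
from plant import ctrl
from h import *
ct,cs=cam(ctrl,"top"),cam(ctrl,"side")
P=np.array([.5672,.1252]);Q=R.from_euler("z",-.1726).as_matrix()[:2,:2]
for c,cn in((ct,"top"),(cs,"side")):
  for n in("cup","stopper","bottle_a","cork1","tin","labels"):
    for d in ctrl.find_in(cn,n):
      l,t,w,h=d["extent"]
      if d["confidence"]<.4: continue
      b=back(c,[(l+w/2,t+h),(l+w/2,t+h/2)],.06 if n in("cup","stopper") else 0)
      print(cn,n,round(d["confidence"],2),[round(v) for v in d["extent"]],"bottom",b[0].round(3)[:2],"mid",b[1].round(3)[:2],"mid in station",((b[1][:2]-P)@Q).round(3))
for z,uv in((.3,(76,179)),(0.,(124,204))): print("bottle_a top/base from top",back(ct,[uv],z))
for z,uv in((.3,(155,86)),(0.,(173,164))): print("bottle_a side",back(cs,[uv],z))
for z,uv in((.12,(160+146/5,120+148/5)),(.11,(160+610/5,120+220/5))):
  b=back(ct,[uv],z)[0]; print(b,(b[:2]-P)@Q)
E
python3 loc.py
```

```text
top cup 0.61 [177, 141, 23, 22] bottom [0.598 0.267] mid [0.633 0.269] mid in station [0.04  0.153]
top bottle_a 0.87 [412, 146, 61, 42] bottom [ 0.542 -0.534] mid [ 0.612 -0.538] mid in station [ 0.158 -0.646]
top bottle_a 0.63 [168, 128, 128, 93] bottom [0.428 0.136] mid [0.579 0.141] mid in station [0.009 0.017]
top bottle_a 0.56 [402, 197, 40, 34] bottom [ 0.406 -0.462] mid [ 0.46  -0.465] mid in station [-0.004 -0.6  ]
top cork1 0.61 [181, 248, 12, 11] bottom [0.306 0.27 ] mid [0.323 0.271] mid in station [-0.265  0.102]
top tin 0.83 [366, 243, 24, 25] bottom [ 0.286 -0.321] mid [ 0.325 -0.323] mid in station [-0.162 -0.483]
top labels 0.94 [403, 197, 40, 33] bottom [ 0.409 -0.464] mid [ 0.461 -0.467] mid in station [-0.003 -0.602]
top labels 0.67 [168, 134, 126, 86] bottom [0.429 0.139] mid [0.569 0.144] mid in station [-0.002  0.018]
side cup 0.66 [236, 136, 13, 26] bottom [0.589 0.24 ] mid [0.64 0.29] mid in station [0.043 0.175]
side stopper 0.51 [300, 184, 6, 18] bottom [ 0.572 -0.029] mid [ 0.602 -0.006] mid in station [ 0.057 -0.123]
side bottle_a 0.89 [424, 217, 59, 94] bottom [ 0.556 -0.513] mid [ 0.692 -0.453] mid in station [ 0.223 -0.549]
side cork1 0.4 [168, 206, 6, 12] bottom [0.307 0.271] mid [0.323 0.291] mid in station [-0.269  0.122]
side tin 0.76 [315, 308, 32, 33] bottom [ 0.296 -0.33 ] mid [ 0.331 -0.306] mid in station [-0.159 -0.465]
side tin 0.73 [235, 137, 17, 25] bottom [0.646 0.294] mid [0.698 0.345] mid in station [0.091 0.239]
side labels 0.89 [392, 307, 49, 44] bottom [ 0.401 -0.492] mid [ 0.451 -0.467] mid in station [-0.013 -0.603]
bottle_a top/base from top [[0.48093109 0.47515674 0.3       ]]
bottle_a top/base from top [[0.47645816 0.47572776 0.        ]]
bottle_a side [[0.47725985 0.4638633  0.3       ]]
bottle_a side [[0.47716079 0.47452712 0.        ]]
[0.61923634 0.2531151  0.12      ] [0.02929447 0.13495143]
[ 0.58320766 -0.01892205  0.11      ] [ 0.04052196 -0.1392314 ]
```

The fit agrees to about 1.5 mm between the two cameras, with the station at (0.567, 0.125) and yaw -9.9°. Bottle_a stands near (0.478, 0.474), so I'll go round it on the robot's side. I'll shut the fingers and turn the jaw axis along the station's y.

```bash
python3 -m crank '[[[1,20,0,18,-0.01],[1,55,0,49,-0.03],[1,95,0,85,-0.05],[1,135,0,121,-0.064],[1,175,0,157,-0.064],[1,215,0,193,-0.064],[1,255,0,229,-0.064],[1,295,0,265,-0.064],[1,335,0,301,-0.064],[1,370,0,332,-0.064],[1,398,0,357,-0.064],[1,411,0,369,-0.064]]]'
python3 - <<'E'
from plant import ctrl
from h import *
o=ctrl.get_obs();M=R.from_euler("xyz",o["orientation"],degrees=True).as_matrix()
print(o["clock"],o["tool_pos"],o["orientation"],o["force"],o["opening"])
for p in[[0.5267, 0.2541, 0.08], [0.513, 0.1753, 0.08], [0.4992, 0.0965, 0.08], [0.4855, 0.0177, 0.08]]: print(((np.array(p)-o["tool_pos"])@M*1000).round(1))
E
```

```text
clock: 2.65
tool_pos: [0.4212, 0.1684, 0.2268]
orientation: [-90.0, 0.0, -100.0]
force: [0.4, 0.2, 0.1]
opening: 0.0003
2.65 [0.42120447 0.16835373 0.2268154 ] [-8.99813002e+01  2.27651005e-02 -1.00002208e+02] [0.41203346 0.20552321 0.06868362] 0.00034471160001440403
[-102.7  146.9   89. ]
[-22.7 146.9  89.1]
[ 57.3 146.8  89.2]
[137.3 146.8  89.4]
```

```bash
python3 -m crank '[[[1,-6,20,22,0],[1,-14,50,55,0],[1,-20,80,80,0],[1,-22.7,110,89,0],[1,-22.7,132,89,0],[1,-22.7,142,89,0],[1,-22.7,142,89,0]]]'
python3 - <<'E'
from plant import ctrl
import cv2
for n in("side","top"):
    im=ctrl.snapshot(n)[:,:,::-1]; cv2.imwrite(f"pics/{n}1.png",cv2.resize(im[110:260,150:350],None,fx=4,fy=4,interpolation=cv2.INTER_CUBIC))
o=ctrl.get_obs();print(o["tool_pos"],o["force"])
E
```

```text
clock: 3.52
tool_pos: [0.5121, 0.177, 0.0844]
orientation: [-90.0, -0.0, -99.9]
force: [0.2, -0.0, 1.9]
opening: 0.0006
[0.51270528 0.1775256  0.08556957] [-0.83439652  0.1972825   0.28068689]
```

View pics/side1.png

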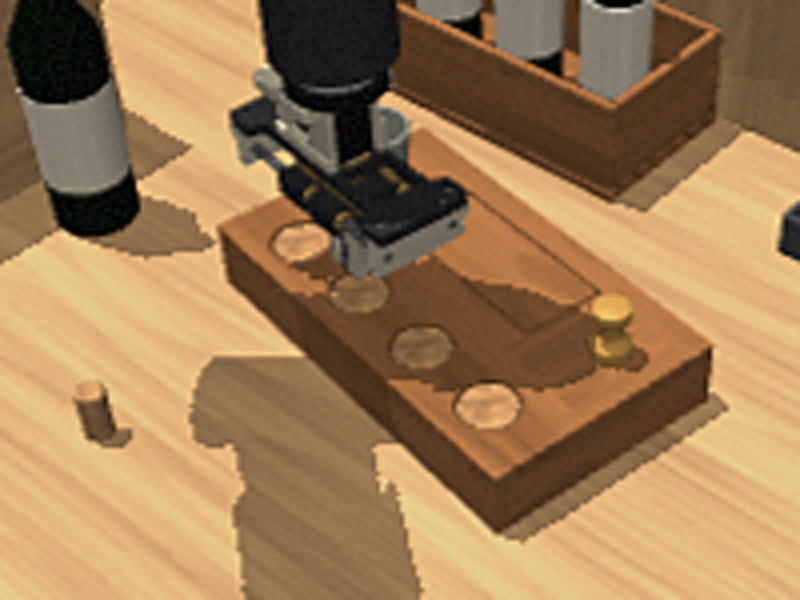

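Fingertips are about 25 mm above disc1, at zoomed (365,270) with the disc at (360,293). Now I'll lower gently and read the force.

```bash
python3 -m crank '[[[1,0,10,0,0],[1,0,20,0,0],[1,0,24,0,0],[1,0,26,0,0],[1,0,27,0,0],[1,0,28,0,0],[1,0,28,0,0]]]'
```

```text
clock: 4.5
tool_pos: [0.5121, 0.177, 0.0582]
orientation: [-90.0, -0.0, -99.9]
force: [-7.0, -2.0, 17.3]
opening: 0.0006
```

17 N at face height means disc1 is solid. Next is disc2.

```bash
python3 -m crank '[[[1,0,-12,0,0],[1,20,-16,0,0],[1,50,-16,0,0],[1,75,-16,0,0],[1,81,-12,0,0],[1,81,-6,0,0],[1,81,-3,0,0],[1,81,-1.5,0,0],[1,81,-0.5,0,0],[1,81,-0.5,0,0]]]'
```

```text
clock: 5.75
tool_pos: [0.4984, 0.0976, 0.0571]
orientation: [-90.0, 0.0, -99.9]
force: [-0.1, 0.5, 2.4]
opening: 0.0
```

```bash
python3 -m crank '[[[1,0,1,0,0],[1,0,1.5,0,0],[1,0,1.5,0,0]]]'
```

```text
clock: 6.12
tool_pos: [0.4984, 0.0975, 0.0556]
orientation: [-90.0, 0.0, -99.9]
force: [-2.4, 2.4, 3.0]
opening: 0.0005
```

Disc2 gives: it is below face height at only 3 N. I'll push it in further.

```bash
python3 -m crank '[[[1,0,1,0,0],[1,0,2,0,0],[1,0,3,0,0],[1,0,3.5,0,0],[1,0,3.5,0,0],[1,0,3.5,0,0]]]'
python3 - <<'E'
from plant import ctrl
import cv2
for n in("side",):
    im=ctrl.snapshot(n)[:,:,::-1]; cv2.imwrite(f"pics/{n}2.png",cv2.resize(im[110:260,150:350],None,fx=4,fy=4,interpolation=cv2.INTER_CUBIC))
o=ctrl.get_obs();print(o["tool_pos"],o["force"])
E
```

```text
clock: 6.88
tool_pos: [0.4984, 0.0975, 0.0523]
orientation: [-90.0, 0.0, -99.9]
force: [-2.0, 3.4, 7.1]
opening: 0.0008
[0.49845321 0.09749388 0.0522927 ] [-3.00279687  2.34637752  6.60437111]
```

View pics/side2.png

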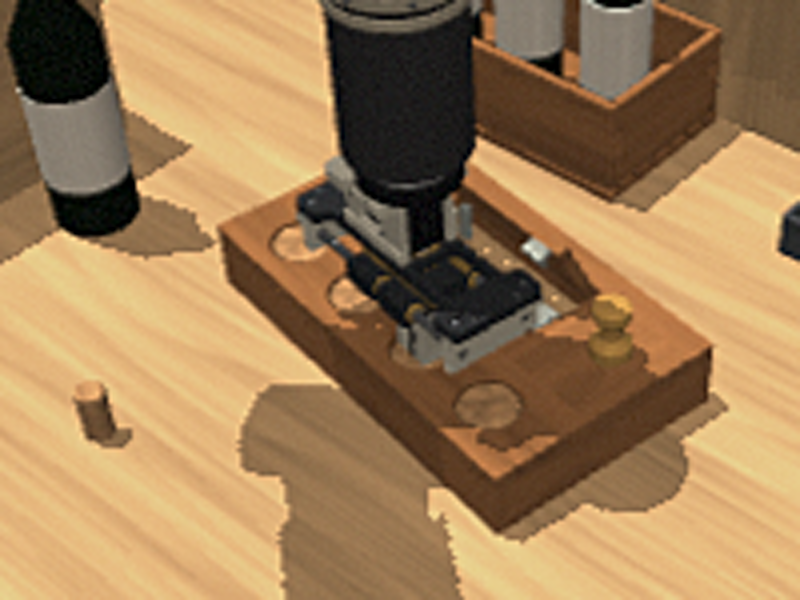

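The hatch is up: its catch plate shows at zoomed (535,248) and the recess is open behind the gripper. I'll lift off the disc, centre on the hatch and come up in front of it.

```bash
python3 -m crank '[[[1,0,-10,0,0],[1,0,-28,0,0],[1,-10,-48,0,0],[1,-30,-53,10,0],[1,-40,-53,30,0],[1,-40,-53,50,0],[1,-40,-53,64,0],[1,-40,-53,70,0],[1,-40,-53,70,0]]]'
python3 - <<'E'
from plant import ctrl
import cv2,numpy as np
a=[cv2.resize(ctrl.snapshot(n)[110:260,150:350,::-1],None,fx=3.9,fy=3.9,interpolation=cv2.INTER_CUBIC) for n in("side",)]
cv2.imwrite("pics/side3.png",a[0])
o=ctrl.get_obs();print(o["tool_pos"],o["force"])
E
```

```text
clock: 8.05
tool_pos: [0.5739, 0.1243, 0.1048]
orientation: [-90.0, -0.0, -99.9]
force: [-1.3, 0.6, 0.3]
opening: 0.0002
[0.57369588 0.12438472 0.10491592] [-0.09069847 -0.23108236  0.48105712]
```

View pics/side3.png

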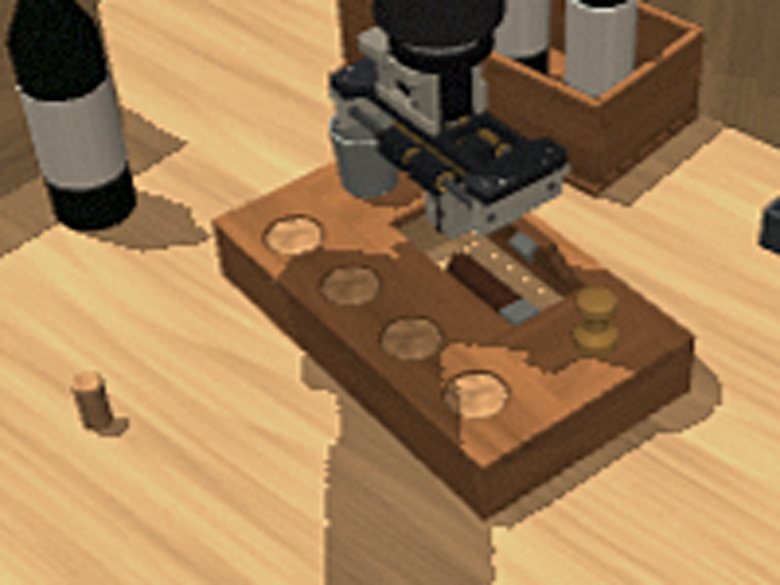

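The hatch is ajar, with the plate at (522,245), and the fingers are in front of its middle. The gripper body is well above the cup. Pushing back now.

```bash
python3 -m crank '[[[1,0,0,6,0],[1,0,0,13,0],[1,0,0,20,0],[1,0,0,27,0],[1,0,0,34,0],[1,0,0,41,0],[1,0,0,48,0],[1,0,0,55,0],[1,0,0,61,0],[1,0,0,67,0],[1,0,0,71,0],[1,0,0,71,0]]]'
python3 - <<'E'
from plant import ctrl
import cv2,numpy as np
a=[cv2.resize(ctrl.snapshot(n)[110:260,150:350,::-1],None,fx=3.9,fy=3.9,interpolation=cv2.INTER_CUBIC) for n in("side",)]
cv2.imwrite("pics/side4.png",a[0])
o=ctrl.get_obs();print(o["tool_pos"],o["force"])
E
```

```text
clock: 9.6
tool_pos: [0.6444, 0.1124, 0.105]
orientation: [-90.0, 0.0, -99.9]
force: [0.1, 0.2, -0.7]
opening: 0.0005
[0.64411331 0.11241357 0.1050011 ] [-0.51492685 -0.44973275  0.30598458]
```

View pics/side4.png

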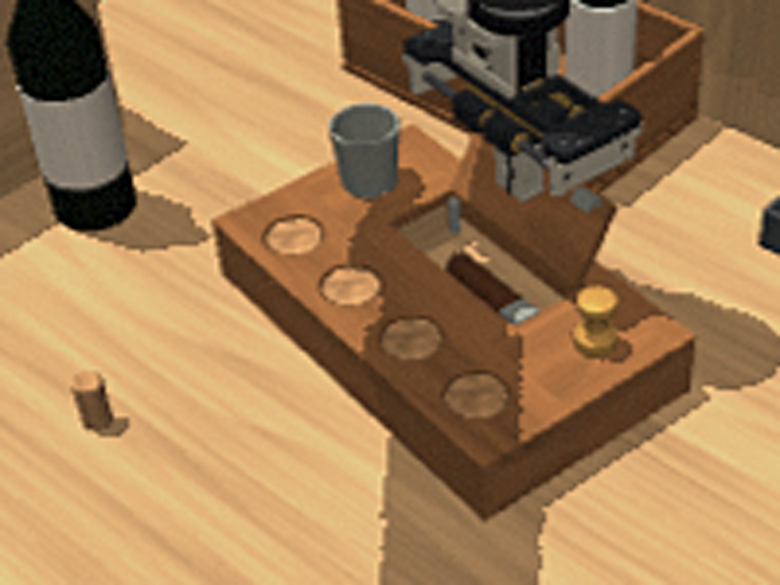

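The hatch stands past upright, with the catch plate at (587,200) on its near face. I'll push slightly further and let it fall.

```bash
python3 -m crank '[[[1,0,0,4,0],[1,0,0,8,0],[1,0,0,8,0],[1,0,0,8,0],[1,0,0,8,0],[1,0,0,8,0]]]'
python3 -m crank '[[[1,0,0,-10,0],[1,0,0,-35,0],[1,0,-10,-70,0],[1,0,-30,-110,0],[1,0,-50,-150,0],[1,0,-70,-185,0],[1,0,-80,-210,0],[1,0,-80,-220,0],[1,0,-80,-220,0]]]'
python3 - <<'E'
from plant import ctrl
import cv2,numpy as np
for n in ("side","top"):
  cv2.imwrite(f"pics/{n}5.png",cv2.resize(ctrl.snapshot(n)[110:260,150:350,::-1],None,fx=3.9,fy=3.9,interpolation=cv2.INTER_CUBIC))
o=ctrl.get_obs();print(o["tool_pos"],o["force"])
E
```

```text
clock: 10.4
tool_pos: [0.6519, 0.1111, 0.1051]
orientation: [-90.0, -0.0, -99.9]
force: [0.8, 0.8, -1.6]
opening: 0.0005
clock: 11.52
tool_pos: [0.4347, 0.149, 0.185]
orientation: [-90.0, 0.0, -99.8]
force: [0.4, -0.2, 0.0]
opening: 0.0006
[0.43547436 0.14886852 0.184642  ] [-0.18237384 -0.1821782  -0.45238611]
```

View pics/side5.png

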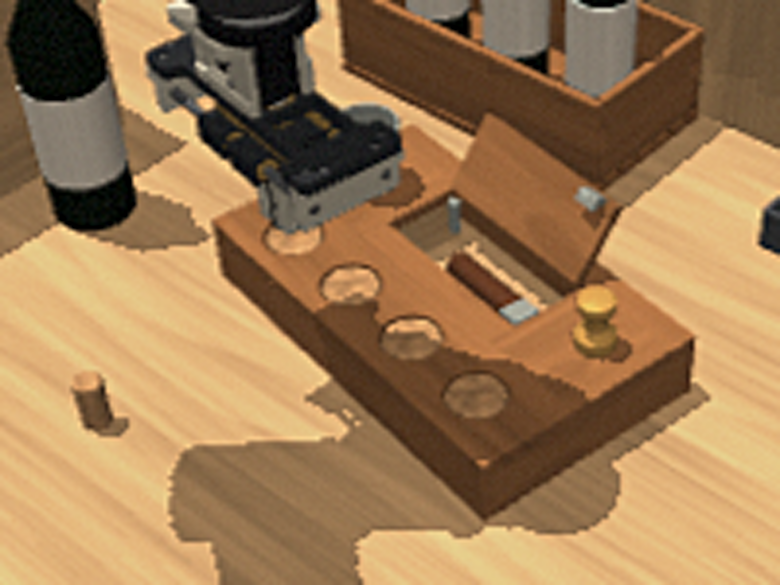

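View pics/top5.png

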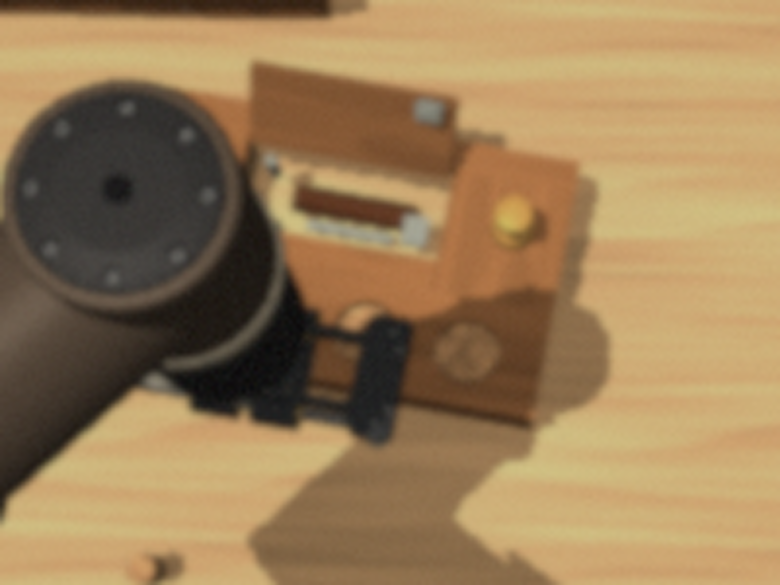

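The hatch leans back and the arm is clear. I'll measure the angle against the projected model, then wait about a second and compare again.

```bash
python3 -m crank '[[[1,10,-15,-5,0],[1,30,-30,-10,0],[1,40,-40,-10,0],[1,40,-40,-10,0],[1,40,-40,-10,0],[1,40,-40,-10,0],[1,40,-40,-10,0],[1,40,-40,-10,0]]]'
python3 - <<'E'
from plant import ctrl
from h import *
im=ctrl.snapshot("side")[:,:,::-1]; s=5;o=np.array([250,120])
z=cv2.resize(im[120:220,250:350],None,fx=s,fy=s,interpolation=cv2.INTER_CUBIC)
a=cv2.resize(cv2.imread("pics/side0.png")[120:220,250:350],None,fx=s,fy=s)
c=cam(ctrl,"side");Rz=R.from_euler("z",-.1726).as_matrix();col={1.9:(255,0,0),2.05:(0,0,255),2.2:(0,255,0)}
plain=z.copy()
for th,k in col.items():
    P=[]
    for y in(.08,-.08): P.append([.0775-.07*np.cos(th),y,.06+.07*np.sin(th)])
    for y in(-.08,): P.append([.0775,y,.06])
    uv=((proj(c,np.array(P)@Rz.T+[.5672,.1252,0])-o+.5)*s-.5).round().astype(int); print(th,uv.tolist())
    cv2.polylines(z,[uv.reshape(-1,1,2)],False,k,1)
cv2.imwrite("pics/ang.png",z); cv2.imwrite("pics/side6.png",cv2.resize(im,None,fx=1.4,fy=1.4))
b=ctrl.get_obs();print(b["clock"],b["tool_pos"],b["force"])
E
```

```text
clock: 12.62
tool_pos: [0.4185, 0.1113, 0.2248]
orientation: [-90.0, -0.0, -99.9]
force: [-0.2, 0.2, -0.0]
opening: 0.0005
1.9 [[112, 96], [279, 216], [248, 315]]
2.05 [[124, 96], [291, 214], [248, 315]]
2.2 [[134, 98], [301, 216], [248, 315]]
12.675 [0.41848488 0.11136045 0.2248847 ] [-0.18911404 -0.17056855  0.25564865]
```

View pics/ang.png

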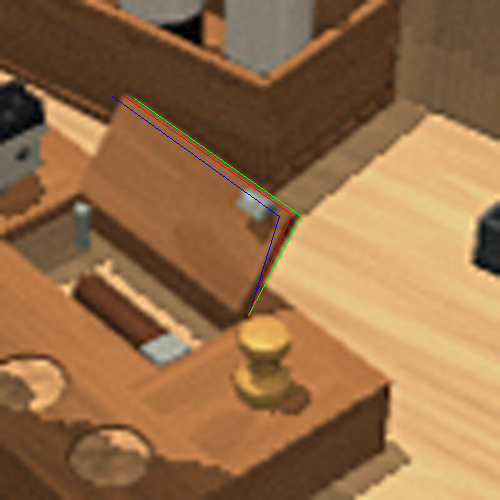

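View pics/side6.png

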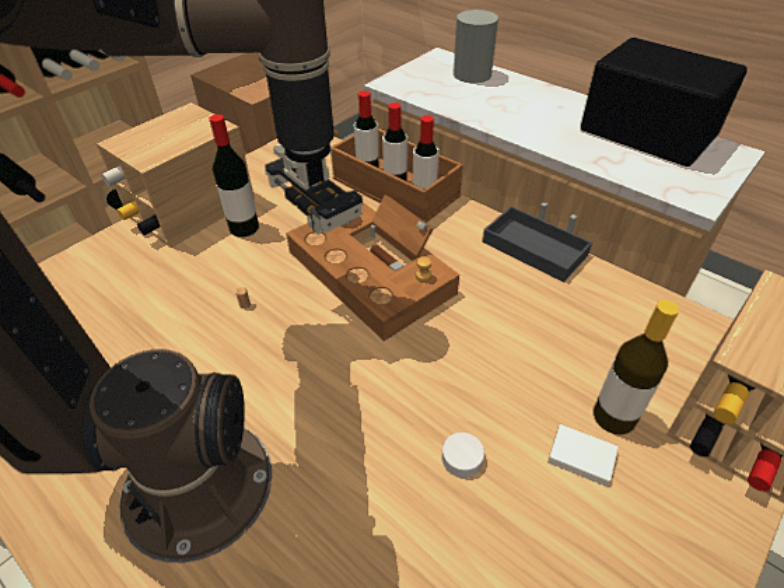

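The far edge of the hatch lies on the green 2.2 rad outline. The stopper, bottles, cork, tin and labels are where they were, the disc heights look even, and the arm is clear with no force on it. Handing in.

```bash
python3 -c "
from plant import ctrl
print(ctrl.close_job())"
```

```text
the job is handed in; nothing more can be done
None
```

The hatch is fully open and the job is handed in, at about 12.7 s of the 54 s allowed; no verdict was reported.

- **Finding the button:** disc1 was solid (17 N at face height). Disc2 gave way at about 3 N, so I pushed it in roughly 6 mm at about 7 N and the hatch sprang ajar. I did not need to try disc0 or disc3.
- **Opening the hatch:** I pushed it back past upright with the shut fingers, then drew the arm clear.

**Last checks:**
- The hatch edge in the last side picture matched the 2.2 rad outline. The hatch looked the same in the picture taken about 1 s earlier.
- The tool force was about zero, with the fingers about 0.225 m above the table and touching nothing.
- In that picture the bottles, stopper, cork, tin and labels stood where they were at the start. The gripper hid the cup, but it had been in place when last fully visible, during the push, and nothing went near it afterwards.
- I judged disc2 to be back out only by eye; I did not measure it.

No check failed. The only disagreement was a difference of about 1.5 mm between the two cameras' fits of the station position.

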